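# Sticker a drying stack of panels in the stacking jig

## Task

The oiled panels have to dry with air between them. Lay the two square spacer sticks crosswise on the panel in the bay of the stacking jig, one near each end, let go of them, and only then slide the second panel off the platform beside the bay onto the sticks, without lifting or tipping it up, so that it lies flat on both sticks, squarely over the lower panel with its ends and long edges lined up to within about a centimetre. Leave everything else on the bench standing or lying where it is.

Things in the scene. Friction and masses are not known exactly. Their poses are not given: they have to be found in the camera images.
- jig: Plywood stacking jig fixed to the bench, 210 mm long (its x), place and turn vary. Origin: underside, centre of the bay; z up. The bay is a trough, y = -56 to +56 mm, open at both x ends, its floor (8 mm base plate) 8 mm above the bench. Beside it at +y (robot's left) the platform, at -y the fence; its x points away from the robot, within 0.3 rad.
- jig_platform (a point): Centre of the platform's top. The platform is a solid block of the jig, y = +56 to +166 mm, x = +-105 mm in the jig's frame, top 40.5 mm above the bench: 2.5 mm higher than the tops of sticks laid on the lower panel.
- jig_fence (a point): Top edge, on the bay side, middle of the jig's dark fence: 15 mm thick, 210 mm long, y = -71 to -56 mm in the jig's frame, top 50 mm above the bench. It can stop the sliding panel.
- lower_panel: Loose brown hardwood panel 200 x 100 x 16 mm (x, y, z), 0.22 kg, lying in the jig's bay within 3 mm of its centre and parallel to it, top 24 mm above the bench. Origin: centre of its underside, x along its length. The spacers go across it (along its y), their centres about 55 to 90 mm either side of its centre along x.
- upper_panel: Loose brown hardwood panel of the same size, 0.15 to 0.31 kg, on the jig's platform, shifted up to 25 mm along the jig's x and 4 mm in y, turned up to 0.1 rad. Origin: centre of its underside, x along its length. Too wide to grasp from above: push it by its edges. On the spacers its underside is 38 mm above the bench.
- spacer_a: Loose pale wooden spacer stick, 92 mm long (x), 14 x 14 mm square section, 0.02 kg, lying on the bench in one of four spots to the left and right of the jig. Origin: centre of its underside.
- spacer_b: The other spacer stick, same as spacer_a; which goes to which end does not matter.
- thick_offcut: Bystander: pale wooden offcut 90 x 24 x 24 mm, thicker than the spacers, lying in one of the four spots. Origin: centre of underside, x along its length.
- thin_slat: Bystander: pale flat slat 100 x 28 x 6 mm, flatter than the spacers, lying in one of the four spots. Origin: centre of underside, x along its length.
- oil_tin: Bystander: pale grey tin, 60 mm across, 85 mm high, standing left of the jig. Origin: centre of underside.
- glue_bottle: Bystander: white bottle, 56 mm across, 170 mm high, standing right of the jig. Origin: centre of underside.
- sanding_block: Bystander: cork sanding block 60 x 100 x 26 mm, beyond the jig on the left. Origin: centre of underside.
- brush: Bystander: flat brush about 0.2 m long lying near the robot, right of it. Origin: its underside.
- jar: Bystander: glass jar, 76 mm across, 90 mm high, beyond the jig on the right. Origin: centre of underside.
Things that resemble listed ones, but are neither listed nor needed, are in the scene too. Leave any turquoise look-alike of the upper_panel alone. What is shaped like the spacer_b but green is not meant.

How it is judged:
By the outcome, as a careful person would: the job done as asked, in the order asked, and still so for the second after the job is handed in, with the robot touching nothing.
It also fails if it takes over 72 s, if anything falls off the work surface, if the arm or the gripper's body presses on something with over 40 N, if the wrist force passes 120 N, or if a joint passes its speed limit or range.

## Robot

A 7-joint arm with a two-finger parallel gripper is mounted at the origin on the work surface. World frame = base frame: x ahead of the robot, y to its left, z up, the work surface at z = 0. Lengths are in m, angles in rad, forces in N, time in s.
With the tool pointing down it reaches from about 0.4 to 0.85 m from the base axis. Payload 10.4 kg.
Tool frame: the origin (TCP) lies midway between the tips of the shut fingers; the grasp point (between the pads) lies 19 mm behind it; z points along the fingers, y is the line along which they close (so a half turn about z gives the same grasp; the last joint's range is limited). The gripper opens to 87 mm and grips with 3 to 60 N. Pads are 19 mm wide; open, the fingers measure 117 mm over their backs; the gripper's body (75 mm by 190 mm) begins 51 mm behind the grasp point.
Start: joints at [1.155, 0.332, -0.065, 1.46, 0.022, 1.35, -0.088], TCP at [0.239, -0.577, 0.223] pointing down, gripper open.
Joint ranges: [-2.6, 2.6], [-0.5, 2.12], [-1.47, 1.34], [0.16, 2.42], [-1.27, 4.41], [0.06, 2.06], [-2.6, 2.6]. Speed limits (rad/s): [2.22, 2.22, 2.79, 2.79, 3.14, 3.14, 3.14].

## Interface

Orientations are given as a unit quaternion [x, y, z, w].
In Python, from bench import r gives the robot as it stands.
- The arm moves only by the tool arm_command, never from a script. Its arguments are lists of equal length, an entry for each row: "xyz": the shift along the world's x, y, z in m, a list of three; "rot": the turn, a rotation vector about the world's x, y, z in rad, a list of three. In form: {"xyz": [[tx, ty, tz], ...], "rot": [[ax, ay, az], ...]}. A call has 1 to 20 rows; each row is the pose to reach, as a shift and turn from the pose commanded when the call began; what a row does not reach only later rows make up. A row lasts 1/12 s, in which the tool goes at most 41.7 mm and 7.16 degrees, less where a joint would pass 70% of its speed; a pose out of reach is approached as far as the arm can. A call with a gripper value outside its range is refused whole. "grip" is the opening, from 0 (shut) to 1 (fully open), set as the call begins (left out, the last holds). The fingers move at their own pace and stop on an object; "squeeze" is the grip in N (left out, the last holds). Time passes only in rows, so rows that repeat a pose let the fingers close. It gives the time, the measured TCP pose, the force, the opening and the grip force at its end, in the units of the state.
- r.read_state(): the state, without advancing time (a new reading comes with each control period).
- r.camera(name): name is "side" or "top"; returns the picture (400x640x3 uint8, red, green, blue); there is no depth.
- r.camera_model(name): a dict with "fx", "fy", "cx", "cy" (pixels), "k1" (the pictures are not rectified: a ray, as slopes to the right and down, at radius r is drawn at 1 + k1 r^2 times it, then the intrinsics apply), "T" (4x4, takes a point from camera to world coordinates). Camera axes: x right, y up, looking along -z (the intrinsics and any distortion apply to the point x, -y, -z); pixel columns grow to the right and rows downward; lengths in m; the calibration is good to about 2 mm. A picture is of the moment at which its call begins. camera_model takes no time and is no camera call.
- r.close_job(): hands the job in; it is judged then, once.
Trained networks look in the newest picture that a camera, given by its name, has taken for a name from the list of things; names that differ only in an ending like _2 or _b are one class to them, and where a whole thing is asked for, a point or a joint stands for the part that bears it (a point fixed in the world has none). Each returns a list of dicts, best first, with "conf" (0 to 1); they miss things now and then, are a little off and sometimes report something else, mostly with a low value. They report only what shows in the picture. A call takes as long as a camera call. They do not tell look-alikes from the thing itself.
- r.look_for(label, camera): "at" ([x, y, z] in m, in the coordinates of the camera as it stood for that picture, good to about 4 mm: the middle of the surface that is visible of it).
- r.spot_point(label, camera): "at" ([x, y, z] in m, in the coordinates of the camera as it stood for that picture, good to about 4 mm: a listed point, or the origin of a listed thing).
The state is a dict: "time": time; "joint_positions": joint angles; "joint_vel": joint speeds; "joint_torque": joint torques, N m; "ee_pos": TCP position; "eef_rot": TCP orientation; "ft_force": force on the tool from outside, world axes, zero at the start; "torque": the same for the moment, N m; "width": finger opening in m; "grip_force": force on a finger pad.
Only numpy, scipy, OpenCV 4.12 (cv2) and the standard library are available. Lean on these libraries where they do the work, as an engineer would, in place of code of your own. Each camera call takes 0.05 s, during which the arm holds its last target. There are 200 camera calls.

## Working session

There is one attempt and no reset: what is moved stays moved. The work goes in short steps, Python scripts to look and compute and a tool call to move; the robot and the scene stay as the last step left them, time stands still between calls to the robot, and variables do not carry over. Pictures are saved under pics/ and viewed, at most 10 in all, crops included, and the job is handed in when it is done.

Besides the shell and the picture viewer there is one more tool, called after "Emit:" as name(argument=value, ...) on one line, values as JSON. arm_command: Moves the arm, as the interface text tells. Its arguments: {"type":"object","properties":{"xyz":{"type":"array"},"rot":{"type":"array"},"grip":{"type":"number"},"squeeze":{"type":"number"}},"required":["xyz","rot"]}

```bash
mkdir -p pics; python3 - <<'E'
from bench import r
import cv2,numpy as np
for n in ("top","side"):
    im=r.camera(n); cv2.imwrite(f"pics/{n}0.png",im[:,:,::-1]); m=r.camera_model(n); print(n,{k:(np.round(v,3).tolist()) for k,v in m.items()})
    T=np.array(m["T"])
    for l in ["jig","jig_platform","jig_fence","lower_panel","upper_panel","spacer_a","thick_offcut","thin_slat","oil_tin","glue_bottle"]:
        print(l,[(round(d["conf"],2),np.round((T@np.r_[d["at"],1])[:3],3).tolist()) for d in r.spot_point(l,n)])
s=r.read_state();print(s["time"],s["ee_pos"],s["eef_rot"],s["width"])
E
```

```text
top {'fx': 506.163, 'fy': 506.163, 'cx': 322.531, 'cy': 199.145, 'k1': -0.025, 'T': [[0.025, 0.996, -0.091, 0.412], [-1.0, 0.026, 0.008, -0.059], [0.01, 0.091, 0.996, 1.534], [0.0, 0.0, 0.0, 1.0]]}
jig []
jig_platform []
jig_fence [(0.8, [0.526, -0.1, 0.05])]
lower_panel [(0.86, [0.542, -0.051, 0.011])]
upper_panel [(0.96, [0.83, 0.061, 0.001]), (0.77, [0.556, 0.063, 0.036])]
spacer_a [(0.61, [0.613, -0.51, -0.005]), (0.6, [0.613, -0.377, 0.003]), (0.45, [0.606, 0.378, -0.002])]
thick_offcut [(0.55, [0.451, -0.361, 0.0])]
thin_slat [(0.85, [0.465, 0.348, 0.002])]
oil_tin [(0.97, [0.544, 0.248, 0.002]), (0.61, [0.693, -0.249, 0.003])]
glue_bottle [(0.56, [0.512, -0.243, -0.0])]
side {'fx': 384.022, 'fy': 384.022, 'cx': 319.749, 'cy': 196.201, 'k1': -0.007, 'T': [[-0.983, 0.119, -0.137, 0.411], [-0.18, -0.542, 0.821, 0.828], [0.023, 0.832, 0.554, 0.696], [0.0, 0.0, 0.0, 1.0]]}
jig []
jig_platform []
jig_fence [(0.93, [0.532, -0.103, 0.053]), (0.63, [0.463, 0.346, -0.002])]
lower_panel [(0.62, [0.543, -0.051, 0.008])]
upper_panel [(0.9, [0.557, 0.062, 0.039]), (0.9, [0.827, 0.06, -0.001])]
spacer_a [(0.76, [0.596, 0.371, 0.001]), (0.56, [0.543, -0.05, 0.009]), (0.43, [0.607, -0.378, 0.003]), (0.4, [0.613, -0.51, 0.001])]
thick_offcut [(0.49, [0.447, -0.362, -0.002])]
thin_slat [(0.59, [0.463, 0.347, 0.0])]
oil_tin [(0.56, [0.547, 0.239, -0.0])]
glue_bottle [(0.71, [0.514, -0.25, -0.004])]
1.1 [ 0.23925318 -0.57740802  0.22254156] [9.80777978e-01 1.95127025e-01 2.26880270e-05 2.62953491e-05] 0.08727139566868951
```

View pics/top0.png

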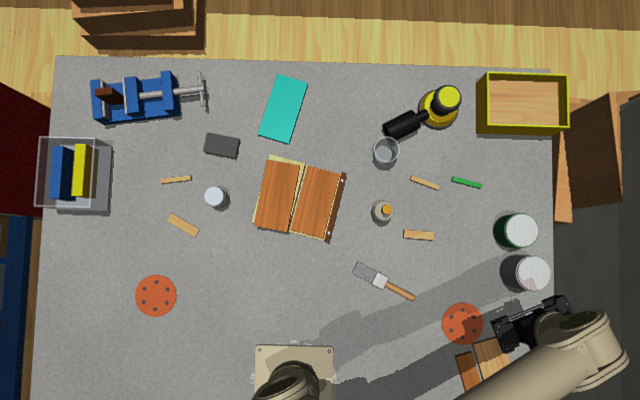

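View pics/side0.png

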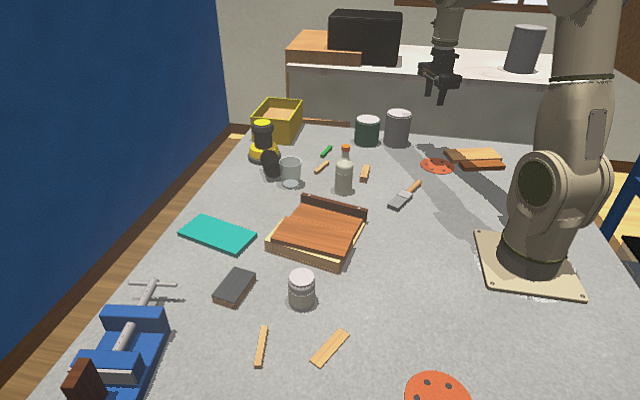

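The top view shows the upper panel at px (278,195) on the platform and the lower one at (317,203). The spacers are at (175,180) and (425,183), the slat at (183,225), the offcut at (418,235), and the green look-alike at (466,182). Next I'll segment for exact poses.

```bash
cat > h.py <<'E'
import cv2,numpy as np
from bench import r
def ray(m,uv):
    uv=np.atleast_2d(np.array(uv,float)); K=np.array([[m["fx"],0,m["cx"]],[0,m["fy"],m["cy"]],[0,0,1]])
    p=cv2.undistortPoints(uv[:,None],K,np.array([m["k1"],0,0,0.]))[:,0]
    T=np.array(m["T"]); d=np.c_[p[:,0],-p[:,1],-np.ones(len(p))]@T[:3,:3].T
    return T[:3,3],d
def toz(m,uv,z):
    o,d=ray(m,uv); return (o+d*((z-o[2])/d[:,2])[:,None])[:,:2]
def blob(im,m,box,z,cond):
    """segment in box (u0,v0,u1,v1), project the pixels to height z, min-area rect in metres"""
    u0,v0,u1,v1=box; c=im[v0:v1,u0:u1]; hsv=cv2.cvtColor(c,cv2.COLOR_RGB2HSV); k=cond(hsv).astype(np.uint8)
    n,l,st,ce=cv2.connectedComponentsWithStats(k); i=1+np.argmax(st[1:,4]); v,u=np.nonzero(l==i)
    P=toz(m,np.c_[u+u0,v+v0],z)
    (cx,cy),(w,h),a=cv2.minAreaRect((P*1000).astype(np.float32)); a=np.radians(a)
    if w<h: w,h,a=h,w,a+np.pi/2
    a=(a+np.pi/2)%np.pi-np.pi/2
    return np.round([cx,cy,w,h],1).tolist(),round(a,3),np.round(P.mean(0)*1000,1).tolist(),len(u)
E
python3 - <<'E'
from h import *
im=cv2.imread("pics/top0.png")[:,:,::-1].copy(); m=r.camera_model("top")
hsv=cv2.cvtColor(im,cv2.COLOR_RGB2HSV)
for p in [(175,180),(425,183),(278,195),(317,203),(257,215),(120,250)]: print(p,hsv[p[1],p[0]])
pale=lambda h:(h[...,1]>70)&(h[...,0]<30)&(h[...,2]>90)
print(blob(im,m,(155,165,200,195),.014,pale)); print(blob(im,m,(405,170,445,195),.014,pale));print("off",blob(im,m,(395,222,440,248),.024,pale));print("slat",blob(im,m,(160,205,205,240),.006,pale))
brown=lambda h:(h[...,1]>150)&(h[...,0]<16)&(h[...,2]>90)
for nm,b,z in (("up",(250,150,302,240),.0565),("low",(292,160,341,245),.024)): print(nm,blob(im,m,b,z,brown))
print(blob(im,m,(155,165,200,195),.0,lambda h:(h[...,2]<90)))
c=cv2.resize(im[145:250,240:360],None,fx=5,fy=5,interpolation=cv2.INTER_CUBIC); cv2.imwrite("pics/jig1.png",c[:,:,::-1])
E
```

```text
(175, 180) [ 19 111 204]
(425, 183) [ 19 122 203]
(278, 195) [ 14 176 174]
(317, 203) [ 14 172 166]
(257, 215) [ 13 173 187]
(120, 250) [ 30   9 147]
([599.9, 376.8, 91.7, 14.6], np.float64(-1.424), [600.1, 376.4], 146)
([610.0, -379.0, 91.9, 14.8], np.float64(1.235), [609.9, -378.7], 143)
off ([451.1, -359.8, 88.3, 24.7], np.float64(1.519), [451.1, -359.8], 250)
slat ([463.1, 349.0, 99.9, 28.0], np.float64(1.072), [463.1, 349.1], 310)
up ([554.9, 64.9, 197.9, 98.5], np.float64(-0.155), [554.2, 65.0], 2248)
low ([542.4, -48.3, 197.6, 98.4], np.float64(-0.23), [541.6, -48.0], 2138)
([606.2, 332.3, 6.2, 0.0], np.float64(0.049), [606.2, 332.3], 3)
```

View pics/jig1.png

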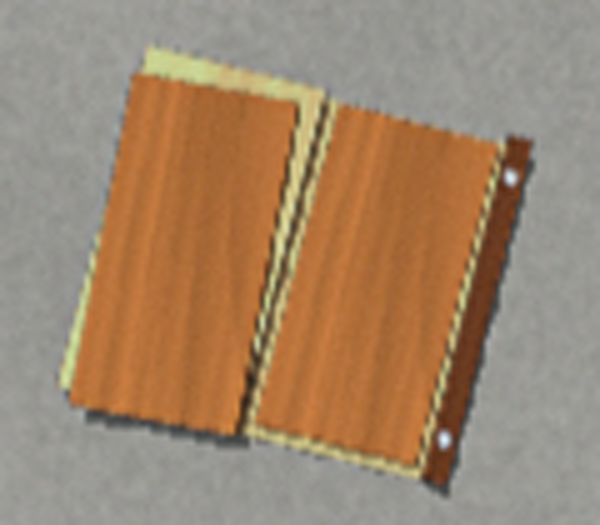

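Each blob matches its known size. The lower panel is at (542,-48) mm with angle -0.23, and the upper at (555,65) with angle -0.155. Relative to the jig, the upper panel sits about -13 mm in x, +113 mm in y and +0.075 rad. I'll fetch the right spacer first.

Emit:
arm_command(xyz=[[0.371,0.198,-0.07],[0.371,0.198,-0.07],[0.371,0.198,-0.07],[0.371,0.198,-0.07],[0.371,0.198,-0.07],[0.371,0.198,-0.07],[0.371,0.198,-0.07],[0.371,0.198,-0.07],[0.371,0.198,-0.07],[0.371,0.198,-0.07],[0.371,0.198,-0.07],[0.371,0.198,-0.07],[0.371,0.198,-0.07],[0.371,0.198,-0.07],[0.371,0.198,-0.14],[0.371,0.198,-0.16],[0.371,0.198,-0.16]], rot=[[0,0,0.842],[0,0,0.842],[0,0,0.842],[0,0,0.842],[0,0,0.842],[0,0,0.842],[0,0,0.842],[0,0,0.842],[0,0,0.842],[0,0,0.842],[0,0,0.842],[0,0,0.842],[0,0,0.842],[0,0,0.842],[0,0,0.842],[0,0,0.842],[0,0,0.842]], grip=1)

```text
time: 2.52
ee_pos: [0.6053, -0.3794, 0.0556]
eef_rot: [0.816, 0.578, -0.003, -0.004]
ft_force: [-1.3, 1.4, -1.6]
width: 0.0866
grip_force: 0.0
```

Emit:
arm_command(xyz=[[0,0,-0.03],[0,0,-0.05],[0,0,-0.056],[0,0,-0.056],[0,0,-0.056],[0,0,-0.056]], rot=[[0,0,0],[0,0,0],[0,0,0],[0,0,0],[0,0,0],[0,0,0]])

```text
time: 3.02
ee_pos: [0.6113, -0.3804, 0.0092]
eef_rot: [0.816, 0.579, 0.001, 0.001]
ft_force: [-0.7, -0.6, 0.9]
width: 0.0868
grip_force: 0.0
```

Emit:
arm_command(xyz=[[0,0,0],[0,0,0],[0,0,0],[0,0,0],[0,0,0],[0,0,0],[0,0,0],[0,0,0]], rot=[[0,0,0],[0,0,0],[0,0,0],[0,0,0],[0,0,0],[0,0,0],[0,0,0],[0,0,0]], grip=0, squeeze=15)

```text
time: 3.68
ee_pos: [0.6102, -0.3794, 0.0065]
eef_rot: [0.815, 0.579, 0.0, -0.0]
ft_force: [-0.3, -0.2, 0.2]
width: 0.0418
grip_force: 0.0
```

Emit:
arm_command(xyz=[[0,0,0],[0,0,0],[0,0,0],[0,0,0],[0,0,0],[0,0,0],[0,0,0.02],[0,0,0.06],[0,0,0.1],[0,0,0.14],[0,0,0.18],[0,0,0.2],[0,0,0.2]], rot=[[0,0,0],[0,0,0],[0,0,0],[0,0,0],[0,0,0],[0,0,0],[0,0,0],[0,0,0],[0,0,0],[0,0,0],[0,0,0],[0,0,0],[0,0,0]])

```text
time: 4.77
ee_pos: [0.6124, -0.3803, 0.2135]
eef_rot: [0.815, 0.579, 0.002, 0.004]
ft_force: [1.2, -0.8, 0.5]
width: 0.0135
grip_force: 15.0
```

Emit:
arm_command(xyz=[[0,0.03,0],[0,0.07,0],[0,0.11,0],[0,0.15,0],[0,0.19,0],[0,0.23,0],[0,0.27,0],[0,0.3,0],[0,0.313,0],[0,0.313,-0.03],[0,0.313,-0.07],[0,0.313,-0.11],[0,0.313,-0.14],[0,0.313,-0.15],[0,0.313,-0.15],[0,0.313,-0.15],[0,0.313,-0.15]], rot=[[0,0,0],[0,0,0.05],[0,0,0.106],[0,0,0.106],[0,0,0.106],[0,0,0.106],[0,0,0.106],[0,0,0.106],[0,0,0.106],[0,0,0.106],[0,0,0.106],[0,0,0.106],[0,0,0.106],[0,0,0.106],[0,0,0.106],[0,0,0.106],[0,0,0.106]])

```text
time: 6.18
ee_pos: [0.6118, -0.0666, 0.0589]
eef_rot: [0.784, 0.621, 0.001, 0.001]
ft_force: [0.1, 0.2, 0.9]
width: 0.0137
grip_force: 15.0
```

```bash
python3 - <<'E'
from h import *
im=r.camera("side").copy(); im2=r.camera("top").copy()
a=cv2.resize(im[150:300,220:420],(800,600))
cv2.imwrite("pics/hold.png",a[:,:,::-1]); s=r.read_state(); print(s["ee_pos"],s["width"],s["grip_force"])
E
```

```text
[ 0.61168556 -0.06656724  0.05885247] 0.013524710483793695 14.999989718198776
```

View pics/hold.png

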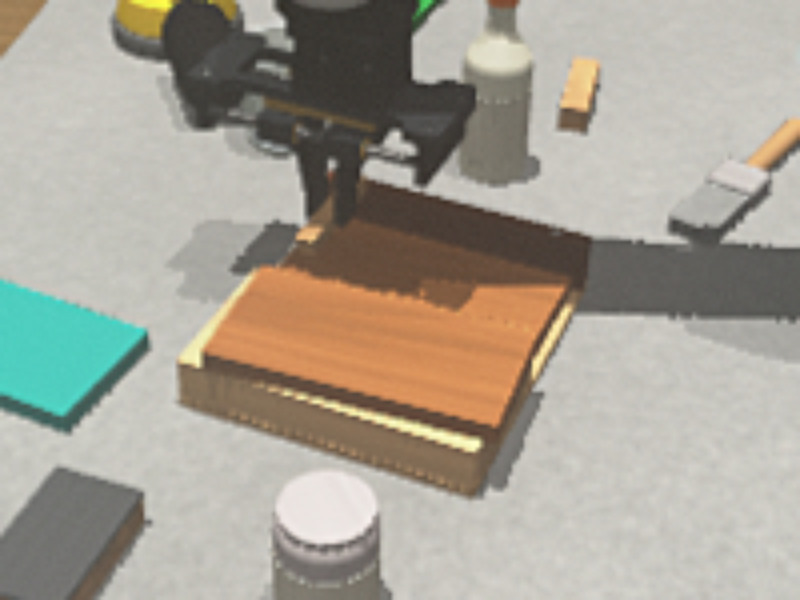

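The spacer is held (px ~(310,232) in the crop) above the far end of the lower panel. I'll lower it and release.

Emit:
arm_command(xyz=[[0,0,-0.01],[0,0,-0.018],[0,0,-0.022],[0,0,-0.024],[0,0,-0.025],[0,0,-0.0255],[0,0,-0.0255],[0,0,-0.0255],[0,0,-0.0255]], rot=[[0,0,0],[0,0,0],[0,0,0],[0,0,0],[0,0,0],[0,0,0],[0,0,0],[0,0,0],[0,0,0]])

```text
time: 7.03
ee_pos: [0.6104, -0.0664, 0.0313]
eef_rot: [0.784, 0.621, 0.0, 0.0]
ft_force: [-0.1, 0.3, -0.7]
width: 0.0135
grip_force: 15.0
```

Emit:
arm_command(xyz=[[0,0,0],[0,0,0],[0,0,0],[0,0,0],[0,0,0],[0,0,0],[0,0,0.01],[0,0,0.03],[0,0,0.06],[0,0,0.1],[0,0,0.12],[0,0,0.12]], rot=[[0,0,0],[0,0,0],[0,0,0],[0,0,0],[0,0,0],[0,0,0],[0,0,0],[0,0,0],[0,0,0],[0,0,0],[0,0,0],[0,0,0]], grip=0.7)

```text
time: 8.03
ee_pos: [0.6131, -0.0663, 0.1576]
eef_rot: [0.784, 0.621, 0.003, 0.003]
ft_force: [0.6, 0.2, -0.1]
width: 0.0607
grip_force: 0.0
```

Emit:
arm_command(xyz=[[-0.001,0.04,0],[-0.002,0.08,0],[-0.003,0.12,0],[-0.004,0.16,0],[-0.005,0.2,0],[-0.006,0.24,0],[-0.007,0.28,0],[-0.008,0.32,0],[-0.009,0.36,0],[-0.01,0.4,0],[-0.01,0.43,0],[-0.01,0.443,0],[-0.01,0.443,-0.03],[-0.01,0.443,-0.07],[-0.01,0.443,-0.1],[-0.01,0.443,-0.1],[-0.01,0.443,-0.1]], rot=[[0,0,0.05],[0,0,0.1],[0,0,0.15],[0,0,0.2],[0,0,0.25],[0,0,0.3],[0,0,0.35],[0,0,0.378],[0,0,0.378],[0,0,0.378],[0,0,0.378],[0,0,0.378],[0,0,0.378],[0,0,0.378],[0,0,0.378],[0,0,0.378],[0,0,0.378]])

```text
time: 9.45
ee_pos: [0.5998, 0.3752, 0.0501]
eef_rot: [0.653, 0.757, -0.002, -0.0]
ft_force: [0.5, 0.8, 0.7]
width: 0.0607
grip_force: 0.0
```

Emit:
arm_command(xyz=[[0,0,-0.02],[0,0,-0.035],[0,0,-0.0445],[0,0,-0.0445],[0,0,-0.0445],[0,0,-0.0445]], rot=[[0,0,0],[0,0,0],[0,0,0],[0,0,0],[0,0,0],[0,0,0]])

```text
time: 9.95
ee_pos: [0.6008, 0.377, 0.0079]
eef_rot: [0.653, 0.757, 0.001, 0.0]
ft_force: [0.0, -0.9, -0.2]
width: 0.0611
grip_force: 0.0
```

Emit:
arm_command(xyz=[[0,0,0],[0,0,0],[0,0,0],[0,0,0],[0,0,0],[0,0,0],[0,0,0],[0,0,0],[0,0,0],[0,0,0],[0,0,0],[0,0,0]], rot=[[0,0,0],[0,0,0],[0,0,0],[0,0,0],[0,0,0],[0,0,0],[0,0,0],[0,0,0],[0,0,0],[0,0,0],[0,0,0],[0,0,0]], grip=0)

```text
time: 10.95
ee_pos: [0.6002, 0.3766, 0.0065]
eef_rot: [0.653, 0.757, 0.0, 0.0]
ft_force: [-0.1, 0.7, 0.2]
width: 0.0138
grip_force: 15.0
```

Emit:
arm_command(xyz=[[0,0,0.02],[0,0,0.06],[0,0,0.1],[0,0,0.14],[0,0,0.15],[-0.012,-0.038,0.15],[-0.024,-0.076,0.15],[-0.035,-0.114,0.15],[-0.047,-0.152,0.15],[-0.059,-0.19,0.15],[-0.071,-0.228,0.15],[-0.082,-0.266,0.15],[-0.094,-0.304,0.15],[-0.106,-0.342,0.15],[-0.118,-0.38,0.15],[-0.127,-0.411,0.15],[-0.127,-0.411,0.12],[-0.127,-0.411,0.08],[-0.127,-0.411,0.05],[-0.127,-0.411,0.05]], rot=[[0,0,0],[0,0,0],[0,0,0],[0,0,0],[0,0,0],[0,0,-0.05],[0,0,-0.1],[0,0,-0.15],[0,0,-0.2],[0,0,-0.25],[0,0,-0.3],[0,0,-0.35],[0,0,-0.378],[0,0,-0.378],[0,0,-0.378],[0,0,-0.378],[0,0,-0.378],[0,0,-0.378],[0,0,-0.378],[0,0,-0.378]])

```text
time: 12.62
ee_pos: [0.4693, -0.0344, 0.0517]
eef_rot: [0.784, 0.621, -0.003, -0.003]
ft_force: [-0.7, 0.4, 0.0]
width: 0.0139
grip_force: 15.0
```

Emit:
arm_command(xyz=[[0,0,0],[0,0,0],[0,0,-0.01],[0,0,-0.018],[0,0,-0.022],[0,0,-0.024],[0,0,-0.0255],[0,0,-0.0255],[0,0,-0.0255],[0,0,-0.0255]], rot=[[0,0,0],[0,0,0],[0,0,0],[0,0,0],[0,0,0],[0,0,0],[0,0,0],[0,0,0],[0,0,0],[0,0,0]])

```text
time: 13.45
ee_pos: [0.4734, -0.0344, 0.0313]
eef_rot: [0.784, 0.621, 0.0, 0.0]
ft_force: [0.1, 0.1, -0.8]
width: 0.014
grip_force: 15.0
```

Emit:
arm_command(xyz=[[0,0,0],[0,0,0],[0,0,0],[0,0,0],[0,0,0.01],[0,0,0.03],[0,0,0.06],[0,0,0.1],[0,0,0.12],[-0.02,0.04,0.12],[-0.05,0.08,0.12],[-0.05,0.12,0.12],[-0.05,0.12,0.12]], rot=[[0,0,0],[0,0,0],[0,0,0],[0,0,0],[0,0,0],[0,0,0],[0,0,0],[0,0,0],[0,0,0],[0,0,0],[0,0,0],[0,0,0],[0,0,0]], grip=0.6)

```text
time: 14.53
ee_pos: [0.4217, 0.0914, 0.1524]
eef_rot: [0.782, 0.624, 0.001, 0.0]
ft_force: [0.7, 0.5, -0.1]
width: 0.0519
grip_force: 0.0
```

```bash
python3 - <<'E'
from h import *
im=r.camera("top").copy(); m=r.camera_model("top"); print(r.read_state()["ee_pos"])
cv2.imwrite("pics/top2.png",im[:,:,::-1])
cv2.imwrite("pics/jig2.png",cv2.resize(im[130:280,220:380],None,fx=4,fy=4,interpolation=cv2.INTER_CUBIC)[:,:,::-1])
E
```

```text
[0.42241621 0.09035095 0.1523299 ]
```

View pics/jig2.png

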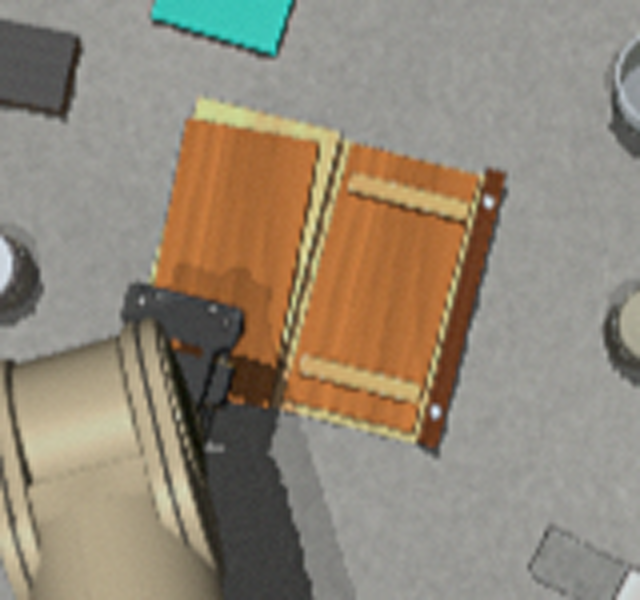

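Both spacers lie crosswise near the ends, at crop px (408,197) and (360,378). Next I'll turn the gripper 90° and square the upper panel by pushing on its near end.

Emit:
arm_command(xyz=[[0.008,0.005,0],[0.008,0.005,0],[0.008,0.005,0],[0.008,0.005,0],[0.008,0.005,0],[0.008,0.005,0],[0.008,0.005,0],[0.008,0.005,0],[0.008,0.005,0],[0.008,0.005,0],[0.008,0.005,0],[0.008,0.005,0],[0.008,0.005,0],[0.008,0.005,0],[0.008,0.005,-0.04],[0.008,0.005,-0.08],[0.008,0.005,-0.1],[0.008,0.005,-0.105],[0.008,0.005,-0.105],[0.008,0.005,-0.105]], rot=[[0,0,0.12],[0,0,0.24],[0,0,0.36],[0,0,0.48],[0,0,0.6],[0,0,0.72],[0,0,0.84],[0,0,0.96],[0,0,1.08],[0,0,1.2],[0,0,1.32],[0,0,1.44],[0,0,1.56],[0,0,1.572],[0,0,1.572],[0,0,1.572],[0,0,1.572],[0,0,1.572],[0,0,1.572],[0,0,1.572]])

```text
time: 16.25
ee_pos: [0.4321, 0.0907, 0.0473]
eef_rot: [0.115, 0.993, 0.0, 0.0]
ft_force: [0.2, 1.7, 0.0]
width: 0.0518
grip_force: 0.0
```

```bash
python3 - <<'E'
from h import *
im=r.camera("side").copy(); s=r.read_state(); print(s["ee_pos"],s["eef_rot"],s["joint_positions"][6])
cv2.imwrite("pics/side3.png",cv2.resize(im[180:300,240:400],(800,600))[:,:,::-1])
E
```

```text
[0.43254917 0.09073384 0.04772687] [1.14806839e-01 9.93387148e-01 3.01007743e-04 1.12818477e-03] 0.9282704269220821
```

View pics/side3.png

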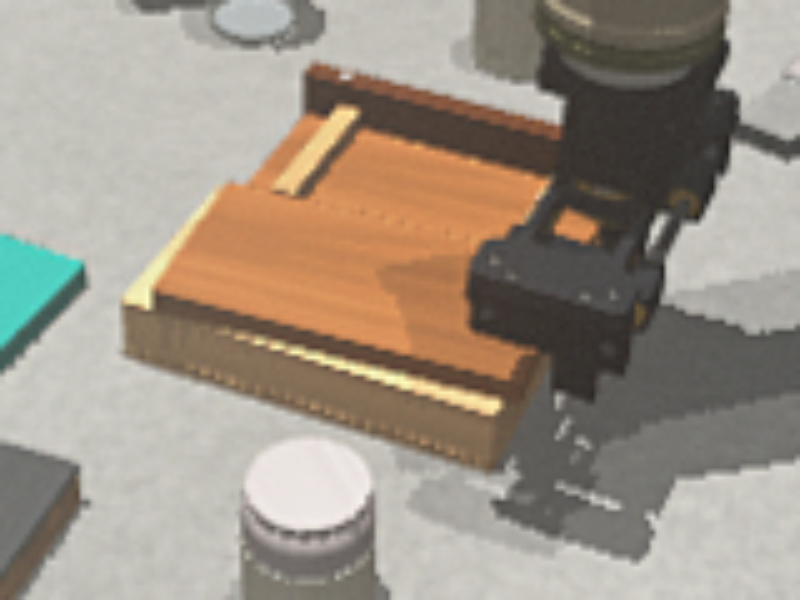

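The fingers stand just off the near end at panel height. Now a gentle push along the jig's x.

Emit:
arm_command(xyz=[[0.004,-0.001,0],[0.008,-0.002,0],[0.011,-0.0025,0],[0.014,-0.003,0],[0.017,-0.004,0],[0.02,-0.0045,0],[0.022,-0.005,0],[0.024,-0.0055,0],[0.026,-0.006,0],[0.028,-0.0065,0],[0.029,-0.0068,0],[0.029,-0.0068,0],[0.029,-0.0068,0],[0.029,-0.0068,0]], rot=[[0,0,0],[0,0,0],[0,0,0],[0,0,0],[0,0,0],[0,0,0],[0,0,0],[0,0,0],[0,0,0],[0,0,0],[0,0,0],[0,0,0],[0,0,0],[0,0,0]])

```text
time: 17.47
ee_pos: [0.4604, 0.0836, 0.0461]
eef_rot: [0.114, 0.993, 0.0, 0.0]
ft_force: [-0.0, 0.5, 0.8]
width: 0.0519
grip_force: 0.0
```

Emit:
arm_command(xyz=[[-0.01,0.002,0],[-0.02,0.005,0],[-0.03,0.007,0.03],[-0.03,0.007,0.07],[-0.03,0.007,0.11],[-0.03,0.045,0.11],[-0.03,0.085,0.11],[-0.03,0.125,0.11],[-0.03,0.15,0.11],[-0.03,0.15,0.11],[-0.03,0.15,0.11]], rot=[[0,0,0],[0,0,0],[0,0,0],[0,0,-0.1],[0,0,-0.2],[0,0,-0.3],[0,0,-0.42],[0,0,-0.54],[0,0,-0.66],[0,0,-0.78],[0,0,-0.88]])

```text
time: 18.38
ee_pos: [0.4281, 0.2374, 0.156]
eef_rot: [0.509, 0.861, 0.0, -0.0]
ft_force: [0.9, -0.1, -0.5]
width: 0.0524
grip_force: 0.0
```

```bash
cat > look.py <<'E'
from h import *
import sys
im=r.camera("top").copy(); m=r.camera_model("top")
brown=lambda h:(h[...,1]>150)&(h[...,0]<16)&(h[...,2]>90)
print("up",blob(im,m,(250,150,302,240),.0565,brown)); print("low",blob(im,m,(292,160,341,245),.024,brown))
s=r.read_state(); print(s["time"],s["ee_pos"],s["eef_rot"])
cv2.imwrite(f"pics/{sys.argv[1]}.png",cv2.resize(im[140:260,230:370],(700,600),interpolation=cv2.INTER_CUBIC)[:,:,::-1])
E
python3 look.py jig4
```

```text
up ([568.5, 57.2, 198.2, 98.9], np.float64(-0.195), [567.7, 57.8], 2235)
low ([542.4, -48.0, 197.6, 98.3], np.float64(-0.227), [541.2, -47.6], 1801)
18.4333 [0.42849253 0.23562274 0.15583678] [ 5.13656901e-01  8.57995611e-01 -4.83596787e-05 -3.43511093e-04]
```

View pics/jig4.png

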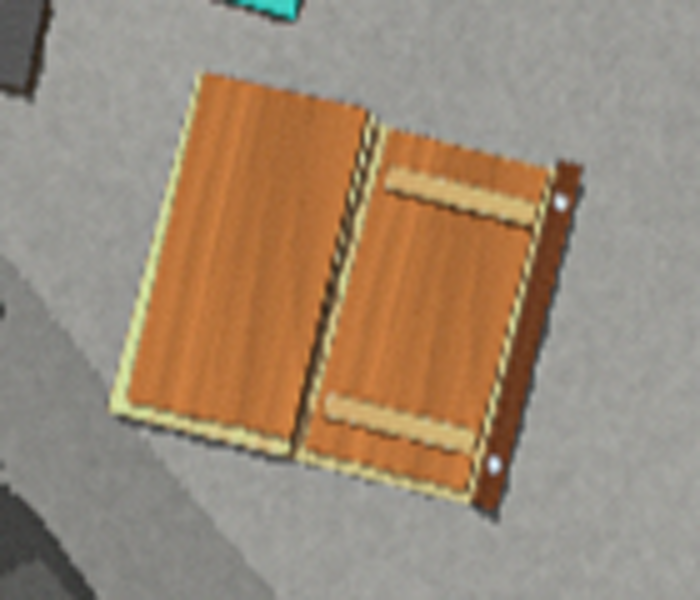

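The upper panel is now at jig-relative x +1.4 mm, y +108 mm and yaw about +0.03. I'll go behind its outer long edge with the fingers wide, along the jig's x.

Emit:
arm_command(xyz=[[0.03,-0.02,0],[0.06,-0.04,0],[0.09,-0.06,0],[0.12,-0.08,0],[0.15,-0.1,0],[0.155,-0.102,0],[0.155,-0.102,0],[0.155,-0.102,0],[0.155,-0.102,0],[0.155,-0.102,0],[0.155,-0.102,0]], rot=[[0,0,-0.12],[0,0,-0.24],[0,0,-0.36],[0,0,-0.48],[0,0,-0.6],[0,0,-0.692],[0,0,-0.692],[0,0,-0.692],[0,0,-0.692],[0,0,-0.692],[0,0,-0.692]], grip=1)

```text
time: 19.35
ee_pos: [0.5845, 0.1326, 0.1564]
eef_rot: [0.769, 0.639, 0.0, 0.0]
ft_force: [-0.7, -0.2, -1.2]
width: 0.0875
grip_force: 0.0
```

Emit:
arm_command(xyz=[[0,0,-0.03],[0,0,-0.06],[0,0,-0.09],[0,0,-0.105],[0,0,-0.11],[0,0,-0.11],[0,0,-0.11]], rot=[[0,0,-0.045],[0,0,-0.045],[0,0,-0.045],[0,0,-0.045],[0,0,-0.045],[0,0,-0.045],[0,0,-0.045]])

```text
time: 19.93
ee_pos: [0.5857, 0.1323, 0.0472]
eef_rot: [0.784, 0.621, 0.001, 0.0]
ft_force: [1.2, -0.3, 0.3]
width: 0.0867
grip_force: 0.0
```

```bash
python3 - <<'E'
from bench import r
import numpy as np
s=r.read_state();p=s["ee_pos"];q=s["eef_rot"];d=np.array(p[:2])-[.542,-.048];c,k=np.cos(.229),np.sin(.229)
print(p,2*np.arctan2(q[1],q[0])-np.pi/2,"jig",c*d[0]-k*d[1],k*d[0]+c*d[1])
E
```

```text
[0.58572011 0.13231721 0.04723043] -0.23202148564370795 jig 0.0016460627246225323 0.18553445881256822
```

Emit:
arm_command(xyz=[[-0.0012,-0.005,0],[-0.0023,-0.01,0],[-0.0035,-0.015,0],[-0.0047,-0.02,0],[-0.0058,-0.025,0],[-0.007,-0.03,0],[-0.0082,-0.035,0],[-0.0093,-0.04,0],[-0.0105,-0.045,0],[-0.0117,-0.05,0],[-0.0128,-0.055,0],[-0.014,-0.06,0],[-0.0152,-0.065,0],[-0.0163,-0.07,0],[-0.0163,-0.07,0]], rot=[[0,0,0],[0,0,0],[0,0,0],[0,0,0],[0,0,0],[0,0,0],[0,0,0],[0,0,0],[0,0,0],[0,0,0],[0,0,0],[0,0,0],[0,0,0],[0,0,0],[0,0,0]])

```text
time: 21.18
ee_pos: [0.5686, 0.0601, 0.0459]
eef_rot: [0.785, 0.62, -0.001, 0.0]
ft_force: [-0.1, -0.5, -0.5]
width: 0.0871
grip_force: 0.0
```

Emit:
arm_command(xyz=[[-0.0009,-0.004,0],[-0.0019,-0.008,0],[-0.0028,-0.012,0],[-0.0037,-0.016,0],[-0.0047,-0.02,0],[-0.0056,-0.024,0],[-0.0065,-0.028,0],[-0.0075,-0.032,0],[-0.0084,-0.036,0],[-0.0093,-0.04,0],[-0.01,-0.043,0],[-0.0107,-0.046,0],[-0.0107,-0.046,0],[-0.0107,-0.046,0]], rot=[[0,0,0],[0,0,0],[0,0,0],[0,0,0],[0,0,0],[0,0,0],[0,0,0],[0,0,0],[0,0,0],[0,0,0],[0,0,0],[0,0,0],[0,0,0],[0,0,0]])

```text
time: 22.35
ee_pos: [0.5583, 0.0155, 0.0461]
eef_rot: [0.785, 0.62, -0.0, 0.0]
ft_force: [0.9, -0.6, 0.5]
width: 0.0873
grip_force: 0.0
```

```bash
python3 - <<'E'
from h import *
im=r.camera("top").copy(); im2=r.camera("side").copy(); 
s=r.read_state();p=s["ee_pos"];q=s["eef_rot"];d=np.array(p[:2])-[.542,-.048];c,k=np.cos(.229),np.sin(.229)
print(s["time"],p,"jig",c*d[0]-k*d[1],k*d[0]+c*d[1],s["ft_force"])
a=cv2.resize(im[140:260,240:360],(400,400),interpolation=cv2.INTER_CUBIC);b=cv2.resize(im2[180:300,260:380],(400,400),interpolation=cv2.INTER_CUBIC)
cv2.imwrite("pics/push5.png",np.hstack([a,b])[:,:,::-1])
E
```

```text
22.45 [0.55830749 0.01586724 0.04614081] jig 0.0013836570432388309 0.06590177667507037 [-0.1343216  -0.13253051 -0.32523285]
```

View pics/push5.png

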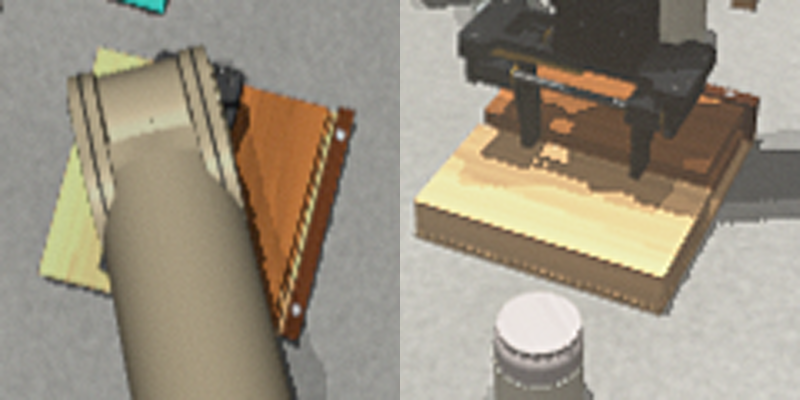

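The panel lies over the sticks with its rear edge close to the bay edge. I'll make the last few millimetres, then retreat and measure.

Emit:
arm_command(xyz=[[-0.0003,-0.0015,0],[-0.0007,-0.003,0],[-0.001,-0.0044,0],[-0.001,-0.0044,0],[-0.001,-0.0044,0],[0.001,0.005,0],[0.004,0.02,0],[0.006,0.03,0.01],[0.006,0.03,0.05],[0.006,0.03,0.09],[0,0.07,0.11],[-0.02,0.11,0.11],[-0.04,0.15,0.11],[-0.07,0.18,0.11],[-0.1,0.21,0.11],[-0.1,0.21,0.11],[-0.1,0.21,0.11]], rot=[[0,0,0],[0,0,0],[0,0,0],[0,0,0],[0,0,0],[0,0,0],[0,0,0],[0,0,0],[0,0,0],[0,0,0],[0,0,0],[0,0,0],[0,0,0],[0,0,0],[0,0,0],[0,0,0],[0,0,0]])

```text
time: 23.87
ee_pos: [0.4556, 0.2298, 0.1572]
eef_rot: [0.782, 0.623, 0.0, 0.0]
ft_force: [0.8, -0.9, -0.0]
width: 0.0871
grip_force: 0.0
```

```bash
python3 - <<'E'
from h import *
im=r.camera("top").copy(); im2=r.camera("side").copy(); m=r.camera_model("top")
brown=lambda h:(h[...,1]>150)&(h[...,0]<17)&(h[...,2]>130)
for z in (.054,): 
  R=blob(im,m,(280,150,345,250),z,brown); print(R)
  d=(np.array(R[0][:2])-[542.2,-48.1]); c,k=np.cos(.229),np.sin(.229); print(c*d[0]-k*d[1],k*d[0]+c*d[1])
s=r.read_state(); print(s["time"],s["ee_pos"])
a=cv2.resize(im[140:260,240:360],(400,400),interpolation=cv2.INTER_CUBIC);b=cv2.resize(im2[180:300,260:380],(400,400),interpolation=cv2.INTER_CUBIC)
cv2.imwrite("pics/fin6.png",np.hstack([a,b])[:,:,::-1])
E
```

```text
([541.9, -46.5, 198.5, 99.4], np.float64(-0.235), [541.2, -46.4], 2258)
-0.6553741549993273 1.4901290940582843
23.9667 [0.45852697 0.22592823 0.15673704]
```

View pics/fin6.png

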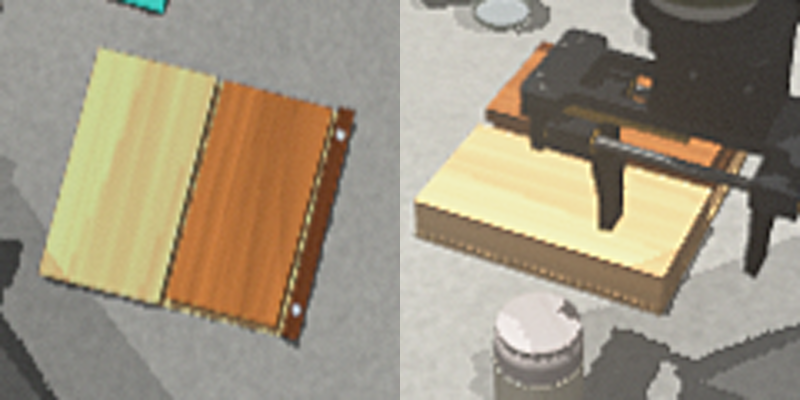

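Measured offset is about (-0.7, 1.5) mm with yaw within 0.01 rad, and the panel is clear of the platform. I'll move the arm aside for one last look at how it sits.

Emit:
arm_command(xyz=[[0,0,0.04],[0,0,0.08],[0,0,0.12],[-0.01,0.04,0.15],[-0.02,0.08,0.15],[-0.04,0.12,0.15],[-0.06,0.16,0.15],[-0.08,0.2,0.15],[-0.1,0.22,0.15],[-0.1,0.22,0.15],[-0.1,0.22,0.15]], rot=[[0,0,0],[0,0,0],[0,0,0],[0,0,0],[0,0,0],[0,0,0],[0,0,0],[0,0,0],[0,0,0],[0,0,0],[0,0,0]])

```text
time: 24.88
ee_pos: [0.3571, 0.4473, 0.306]
eef_rot: [0.783, 0.621, -0.0, -0.001]
ft_force: [0.5, -0.5, -0.6]
width: 0.0873
grip_force: 0.0
```

```bash
python3 - <<'E'
from h import *
im=r.camera("top").copy(); im2=r.camera("side").copy()
a=cv2.resize(im[40:320,20:580],(700,300),interpolation=cv2.INTER_AREA);b=cv2.resize(im2[175:275,255:488],(700,300),interpolation=cv2.INTER_CUBIC)
cv2.imwrite("pics/end7.png",np.vstack([a,b])[:,:,::-1])
E
```

```text
(no output)
```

View pics/end7.png

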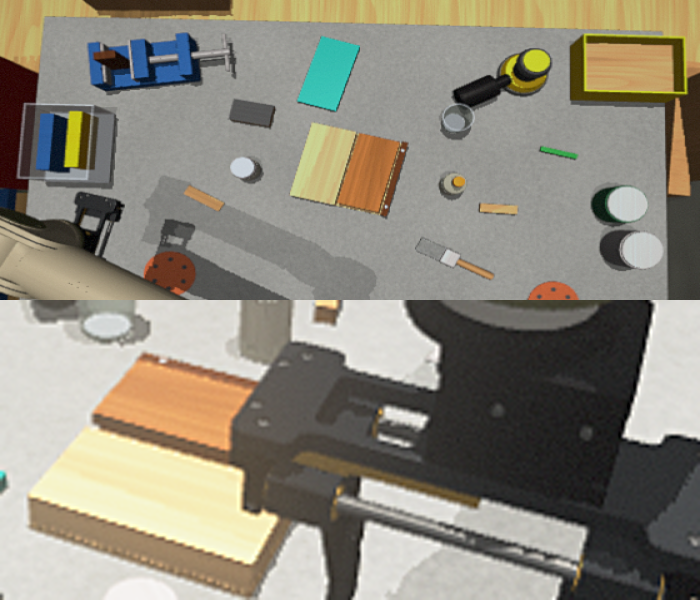

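The panel lies square in the bay, at (370,172) in the top view. It's level with the platform edge, and the tin, bottle, slat, offcut, brush and look-alikes are where they were. Handing in.

```bash
python3 -c "
from bench import r
print(r.close_job())"
```

```text
the job is handed in; nothing more can be done
None
```

Handed in at about 25 s: both spacers are crosswise on the lower panel and the upper panel was slid onto them, about 2 mm off the lower panel's position as measured before the slide; the lower panel and sticks could not be seen afterwards to confirm they stayed put, and nothing else appears to have moved.

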